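# Hang the L bracket level on the sprung pin

### The job

Take the red lacquered L-shaped bracket out of the rack and hang it on the pin of the hanger stand by the one of its four holes that lets it hang level, pushed back against the pin's brass collar, then let go so that it hangs still. The pin's height was set by hand and is not known exactly, so find the hole by gentle feel: push on the stand with no more than about 12 N at any time. Leave the ochre jar, the grey sanding block and the dropper bottle where they stand.

Things in the scene. Friction and masses are not known exactly. Their poses are not given: they have to be found in the camera images.
- rack: Wooden rack fixed to the table in which the bracket stands; base 100 x 170 x 10 mm. Origin: centre of the underside; x across the bracket's thickness, y along its bar, z up. The leg stands on the base between two walls (13 mm gap, y = -80 to -20, top at z = 42). Lift the bracket straight up by 40 mm or more to clear the rack.
- fork (a point): Top centre of the rack's post, at y = 50, z = 180 in the rack's frame. Its two prongs (y = 38 to 62, 13 mm gap, 31 mm over both) stand either side of the bracket's bar, whose underside rests between them at z = 159 or 160.
- bracket: Red L-shaped flat plate, 10 mm thick (along x), uniform, 0.19 to 0.30 kg. Origin: foot level, mid thickness, mid width of the bar; z up as it stands. Bar: 140 wide (y = -70 to 70), 64 tall (z = 150 to 214). Leg: 40 wide, down from the bar's -y end (y = -70 to -30, z = 0 to 150). Four 12 mm holes through it along x, at z = 168. Starts with its axes along the rack's.
- top_edge (a point): Middle of the bracket's top edge, at y = 0, z = 214 in its frame. The bracket can be pinched from above across its 10 mm thickness along this edge. The holes lie 46 mm below it: fingers straight above a hole may meet the pin when the bracket is held too low, fingers held 40 mm or more to one side (along y) stay clear of it.
- hole_a (a point): Centre of hole a of the bracket, at y = 20, z = 168 in the bracket's frame.
- hole_b (a point): Centre of hole b, at y = 0, z = 168 in the bracket's frame (middle of the bar).
- hole_c (a point): Centre of hole c, at y = -20, z = 168 in the bracket's frame.
- hole_d (a point): Centre of hole d, at y = -40, z = 168 in the bracket's frame.
- stand: Hanger stand fixed to the table: dark base 130 x 120 x 12 mm (x = -60 to 70), round column at x = 47 up to z = 220. Origin: on the table below the pin's axis; z up. A grey clamp on the column carries a straight steel pin, 8 mm thick, blunt-ended, pointing along the stand's -x at y = 0. A bracket hole leaves 2 mm all round the pin.
- pin_end_nominal (a point): Fixed point of the stand, x = -75, y = 0, z = 210: where the pin's free end would be at middle height. The clamp was set by hand: the true pin is up to 15 mm higher or lower in each start and no reading tells how much; x and y are true.
- collar_nominal (a point): As before, for the front face of the pin's brass collar (18 mm across) at x = -30, z = 210. 45 mm of pin stand free before it; behind it the pin runs on to the clamp at x = 23. Pin and collar are sprung: pushed along the stand's +x they yield 1 mm per 0.4 N, for 18 mm, then a hard stop, and spring back when freed. Up, down and sideways the pin is rigid.
- ochre_jar: Small jar with a cream lid, 42 mm across, 54 mm tall, between the work places. Origin: centre of the underside. To be left alone.
- grey_block: Grey sanding block, 48 x 74 x 28 mm. Origin: centre of the underside. To be left alone.
- dropper_bottle: Brown dropper bottle, 33 mm across, 102 mm tall. Origin: centre of the underside. To be left alone.

How it is judged:
By the outcome, as a careful person would: the job done as asked, in the order asked, and still so for the second after the job is handed in, with the robot touching nothing.
It also fails if it takes over 70 s, if anything falls off the work surface, if the arm or the gripper's body presses on something with over 40 N, if the wrist force passes 120 N, or if a joint passes its speed limit or range.

### The arm

A 7-joint arm with a two-finger parallel gripper is mounted at the origin on a cart in front of the work surface, level with it; the furniture and walls round the work are solid. World frame = base frame: x ahead of the robot, y to its left, z up, the work surface at z = 0. Lengths are in mm, angles in rad, forces in N, time in s.
With the tool pointing down it reaches from about 425 to 1025 mm from the base axis. Payload 3.6 kg.
Tool frame: the origin (TCP) lies between the finger pads; the fingertips stand manip.tcp_to_tips ahead of it and the grasp point (between the pads) is the TCP (manip.tcp_to_tips is the distance from the TCP to the fingertips, in mm); z points along the fingers, y is the line along which they close (so a half turn about z gives the same grasp; the last joint's range is limited). The gripper opens to 85 mm and grips with 20 to 120 N. Pads are 22 mm wide; open, the fingers measure 114 mm over their backs; the gripper's body (76 mm by 85 mm) begins 54 mm behind the grasp point. The pads swing forward as they close: fully open they stand 13 mm farther back than shut.
Start: joints at [-1.407, 0.591, 0.048, 1.609, -0.033, 0.943, -0.034], TCP at [184.836, 701.046, 250.302] pointing down, gripper open.
Joint ranges: [-2.69, 2.69], [-0.47, 2.24], [-1.27, 1.36], [0.19, 2.51], [-1.53, 4.68], [0.08, 2.07], [-3.09, 3.09]. Speed limits (rad/s): [2.57, 2.57, 3.14, 3.14, 3.14, 3.14, 3.14].

### API

Orientations are given as a rotation vector (axis times angle).
In Python, from workcell import manip, viewer gives the robot as it stands. The module is installed in compiled form; this text tells all that it offers. Calls block until the motion is done:
- manip.move_pose(position, orientation): joint-space move of the TCP to a pose.
- manip.servo_line(position, ori=None, max_speed=150): straight line of the TCP; ori=None keeps the orientation; max_speed is the mean speed in mm/s.
- manip.goto_joints(angles): joint-space move.
- manip.command_gripper(opening, squeeze=None): finger opening in mm; squeeze is the grip in N (None keeps the last); returns when the fingers have stopped.
- manip.dwell(seconds).
- manip.inverse_kinematics(position, orientation): joint angles nearest the present ones, or None.
- viewer.snapshot(name): name is "scene" or "top" or "wrist"; returns the picture (420x560x3 uint8, red, green, blue); there is no depth.
- viewer.camera_info(name): a dict with "fx", "fy", "cx", "cy" (pixels), "distortion" ([k1, k2, p1, p2, k3] as OpenCV has them; the pictures are not rectified), "R" (3x3) and "t" (3): a world point X has camera coordinates R X + t; the wrist camera has in their place "hand_eye" (4x4, takes a point from camera to tool coordinates, whose origin is the TCP and whose axes are the flange's). Camera axes: x right, y down, z forward; pixel columns grow to the right and rows downward; lengths in mm; the calibration is good to about 2 mm. A picture is of the moment at which its call begins: read the wrist's pose just before it. camera_info takes no time and is no camera call.
A pose or a line that the arm cannot do raises manip.PlanningError and nothing moves.
- manip.job_done(): hands the job in; it is judged then, once.
Readings, each from a call of its own:
- manip.current_t(): time.
- manip.current_qpos(): joint angles.
- manip.current_joint_vel(): joint speeds.
- manip.current_joint_torque(): joint torques, N m.
- manip.current_eef_pos(): TCP position.
- manip.current_orientation(): TCP orientation.
- manip.current_ft_force(): force on the tool from outside, world axes, zero at the start.
- manip.current_moment(): the same for the moment, N m.
- manip.current_gripper_width(): finger opening in mm.
- manip.current_gripper_force(): force on a finger pad.
Only numpy, scipy, OpenCV 4.12 (cv2) and the standard library are available. Lean on these libraries where they do the work, as an engineer would, in place of code of your own. Each camera call takes 0.05 s, during which the arm holds its last target. There are 200 camera calls.

## Working session

There is one attempt and no reset: what is moved stays moved. The work goes in short steps, each a Python script; the robot and the scene stay as the last script left them, time stands still between calls to the robot, and variables do not carry over. Pictures are saved under pics/ and viewed, at most 10 in all, crops included, and the job is handed in when it is done.

```bash
mkdir -p pics; python3 - <<'E'
from workcell import manip, viewer
import cv2
for n in ("scene","top"):
    cv2.imwrite(f"pics/{n}0.png", viewer.snapshot(n)[:,:,::-1])
    print(n, viewer.camera_info(n))
print(viewer.camera_info("wrist")); print(manip.tcp_to_tips, manip.current_orientation(), manip.current_t())
E
```

```text
scene {'fx': 439.12304970559757, 'fy': 439.12304970559757, 'cx': 271.3736688468032, 'cy': 207.3181643233263, 'distortion': array([-0.02149564,  0.        ,  0.        ,  0.        ,  0.        ]), 'R': array([[ 0.87957312, -0.47546872,  0.0167517 ],
       [-0.22208515, -0.44146621, -0.86935941],
       [ 0.42074851,  0.76094487, -0.49389635]]), 't': array([-511.61484565,  251.86192556,  737.25649477])}
top {'fx': 432.93221124628906, 'fy': 432.93221124628906, 'cx': 272.54742090588474, 'cy': 209.82466560159244, 'distortion': array([-0.04391191,  0.        ,  0.        ,  0.        ,  0.        ]), 'R': array([[-2.21310407e-02, -9.99742221e-01, -5.07037380e-03],
       [-9.76539133e-01,  2.27034489e-02, -2.14139849e-01],
       [ 2.14199763e-01,  2.12280729e-04, -9.76789853e-01]]), 't': array([ 13.41419493, 603.93673503, 963.52641438])}
{'fx': 309.106393640417, 'fy': 309.106393640417, 'cx': 281.68041302464064, 'cy': 208.1285158949588, 'distortion': array([-0.05425869,  0.        ,  0.        ,  0.        ,  0.        ]), 'hand_eye': array([[-7.83778404e-05, -9.61744196e-01, -2.73949074e-01,
         6.89867569e+01],
       [ 9.99999869e-01, -2.13728646e-04,  4.64226630e-04,
        -4.78729921e-01],
       [-5.05018031e-04, -2.73949002e-01,  9.61744087e-01,
        -1.24162393e+02],
       [ 0.00000000e+00,  0.00000000e+00,  0.00000000e+00,
         1.00000000e+00]])}
19.0 [-0.40365557 -3.11539458  0.00318423] 0.1
```

View pics/scene0.png

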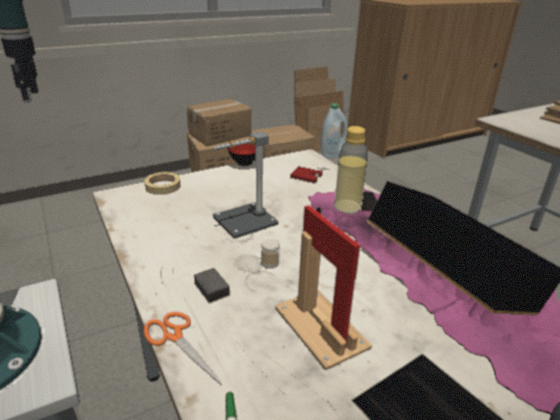

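View pics/top0.png

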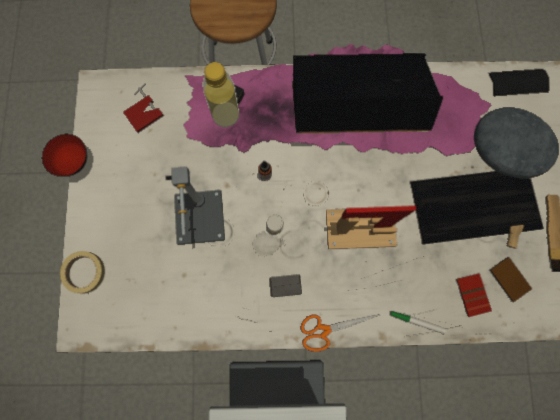

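The scene view shows the bracket in the rack with its leg towards the camera (world -y), and the stand behind it near (245,215). In the top view the stand base spans (175-224, 190-244) and the rack base spans (327-397, 209-248). The pin runs down the image, towards the robot. The bracket's areas give a centre of gravity at y ≈ -20, so hole c is the one.

```bash
cat > h.py <<'E'
from workcell import manip, viewer
import cv2, numpy as np
from scipy.spatial.transform import Rotation as Ro
def cam(name):
    """K, dist, centre, R (world->cam)"""
    c=viewer.camera_info(name); K=np.array([[c["fx"],0,c["cx"]],[0,c["fy"],c["cy"]],[0,0,1.]])
    if "R" in c: R=c["R"]; C=-R.T@c["t"]
    else:
        H=c["hand_eye"]; Rt=Ro.from_rotvec(manip.current_orientation()).as_matrix()
        R=(Rt@H[:3,:3]).T; C=Rt@H[:3,3]+np.array(manip.current_eef_pos())
    return K,np.array(c["distortion"]),C,R
def ray(cm,uv):
    K,d,C,R=cm; p=cv2.undistortPoints(np.float64(uv).reshape(-1,1,2),K,d).reshape(-1,2)
    return C,(np.c_[p,np.ones(len(p))]@R)
def onz(cm,uv,z):
    C,D=ray(cm,uv); return C+D*((z-C[2])/D[:,2])[:,None]
def proj(cm,X):
    K,d,C,R=cm; return cv2.projectPoints((np.atleast_2d(X)-C)@R.T,np.zeros(3),np.zeros(3),K,d)[0].reshape(-1,2)
def down(yaw):  # tool y along world (cos,sin,0), tool z down
    y=np.array([np.cos(yaw),np.sin(yaw),0]); z=np.array([0,0,-1.]); return Ro.from_matrix(np.c_[np.cross(y,z),y,z]).as_rotvec()
def shot(name,f):
    cm=cam(name); im=viewer.snapshot(name); cv2.imwrite(f"pics/{f}.png",im[:,:,::-1]); np.save(f"pics/{f}.npy",np.array(cm,dtype=object),allow_pickle=True); return cm,im
E
python3 - <<'E'
from h import *
c=cam("top"); np.set_printoptions(precision=1,suppress=True)
print(c[2],cam("scene")[2])
print(onz(c,[(175,192),(222,190),(224,243),(177,243)],12))
print(onz(c,[(327,209),(327,248),(397,248)],10), onz(c,[(275,225),(286,286),(265,165)],40))
print(onz(c,[(345,211),(413,208)],224))
for yaw in (0,np.pi):
  for p in ([480,-130,330],[480,-130,300],[560,110,330],[560,170,330]):
    q=manip.inverse_kinematics(p,down(yaw)); print(yaw,p,q)
E
```

```text
[ 383.7   -0.5 1070.6] [ 195.7 -693.1  591.7]
[[667.8 245.9  12. ]
 [670.2 126.5  12. ]
 [534.9 121.2  12. ]
 [537.4 237.6  12. ]]
[[ 615.2 -136.9   10. ]
 [ 517.  -132.1   10. ]
 [ 512.7 -305.    10. ]] [[572.   -5.4  40. ]
 [425.8 -27.8  40. ]
 [724.6  16.   40. ]]
[[ 563.5 -145.2  224. ]
 [ 566.5 -282.6  224. ]]
0 [480, -130, 330] [-0.6  0.3  1.   2.1 -0.3  0.9  0.6]
0 [480, -130, 300] [-0.6  0.4  1.   2.1 -0.4  0.9  0.6]
0 [560, 110, 330] [-0.7  0.3  0.6  1.9 -0.2  1.  -0. ]
0 [560, 170, 330] [-0.8  0.4  0.6  1.9 -0.2  1.  -0.1]
3.141592653589793 [480, -130, 330] [-0.7  0.4  1.2  2.1 -0.5  1.  -2.4]
3.141592653589793 [480, -130, 300] [-0.7  0.5  1.2  2.1 -0.5  0.9 -2.3]
3.141592653589793 [560, 110, 330] [-0.1  0.3 -0.2  1.9  0.1  1.   2.8]
3.141592653589793 [560, 170, 330] [-0.2  0.3 -0.2  1.8  0.1  1.   2.7]
```

```bash
python3 - <<'E'
from h import *
for f,p in (("s1",[540,290,340]),("s2",[540,130,340]),("r1",[566,-150,400])):
    manip.move_pose(p,down(0)); manip.dwell(0.2); shot("wrist",f); print(f,manip.current_t(),manip.current_ft_force())
a=[cv2.imread(f"pics/{f}.png") for f in ("s1","s2","r1")]
cv2.imwrite("pics/m1.png",cv2.resize(np.vstack([np.hstack(a[:2]),np.hstack([a[2],a[2]*0])]),(800,600),interpolation=cv2.INTER_AREA))
E
```

```text
s1 2.3333 [ 0.45865531 -0.60176213 -0.32714849]
s2 3.2667 [-0.31052271 -0.08786962 -0.26232011]
r1 4.625 [ 0.8827401   0.63356241 -0.08185393]
```

View pics/m1.png

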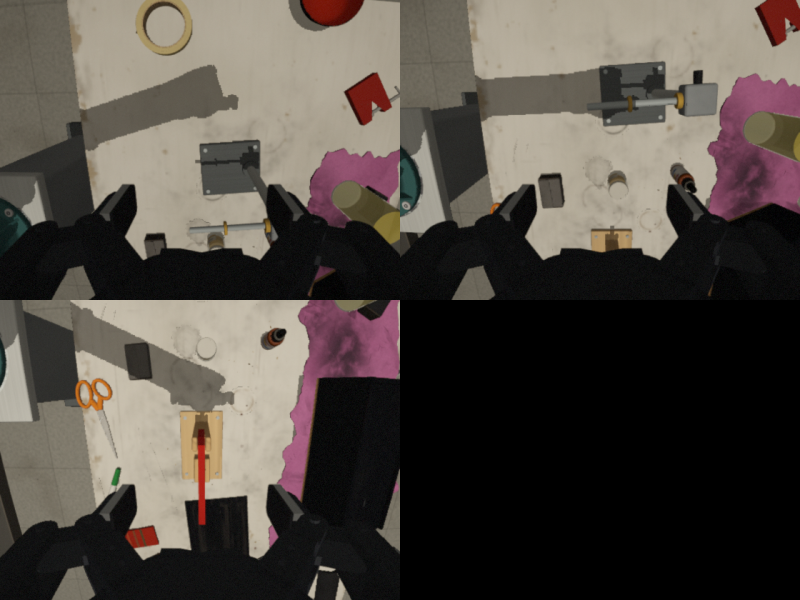

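The montage shows s1 and s2 with the stand, pin and brass collar in view, and r1 with the rack and the bracket's red top edge. Next are enlarged crops for exact pixels.

```bash
python3 - <<'E'
import cv2,numpy as np
I=lambda f:cv2.imread(f"pics/{f}.png")
def cr(f,x,y,w,h,s): 
    c=cv2.resize(I(f)[y:y+h,x:x+w],None,fx=s,fy=s,interpolation=cv2.INTER_CUBIC)
    for k in range(0,w,20): cv2.putText(c,str(x+k),(k*s,9),0,.33,(0,0,255),1); cv2.line(c,(k*s,10),(k*s,16),(0,0,255),1)
    for k in range(0,h,20): cv2.putText(c,str(y+k),(0,k*s+4),0,.33,(0,255,0),1); cv2.line(c,(24,k*s),(32,k*s),(0,255,0),1)
    return c
a=cr("s2",255,75,200,110,4); 
b=cr("s1",255,295,135,45,4); b=cv2.copyMakeBorder(b,0,140-0 if 0 else 0,0,800-b.shape[1],cv2.BORDER_CONSTANT)
cv2.imwrite("pics/c1.png",np.vstack([cv2.resize(a,(800,420)) if 0 else a[:410],b]))
def m(f): 
    h=cv2.cvtColor(I(f),cv2.COLOR_BGR2HSV); return h
h=m("r1"); red=((h[...,0]<8)|(h[...,0]>172))&(h[...,1]>140)
roi=np.zeros_like(red); roi[170:330,265:305]=1; red&=roi
for r in range(176,322,4):
    xs=np.where(red[r])[0]
    if len(xs): print(r,xs.min(),xs.max(),h[r,xs,2].astype(int).mean().round(),end=" | ")
E
```

```text
184 278 285 72.0 | 188 277 285 73.0 | 192 277 285 90.0 | 196 277 286 96.0 | 200 277 286 96.0 | 204 277 286 172.0 | 208 277 286 177.0 | 212 277 286 178.0 | 216 277 286 173.0 | 220 277 286 170.0 | 224 278 286 173.0 | 228 278 286 173.0 | 232 278 286 172.0 | 236 278 286 173.0 | 240 278 286 175.0 | 244 278 286 174.0 | 248 278 286 175.0 | 252 278 286 174.0 | 256 278 286 174.0 | 260 278 286 174.0 | 264 278 286 174.0 | 268 278 286 173.0 | 272 279 286 173.0 | 276 279 286 170.0 | 280 278 287 162.0 | 284 276 288 133.0 | 288 277 288 142.0 | 292 277 287 149.0 | 296 277 288 138.0 | 300 277 287 148.0 | 304 277 288 138.0 | 308 278 287 152.0 | 312 278 288 141.0 |
```

View pics/c1.png

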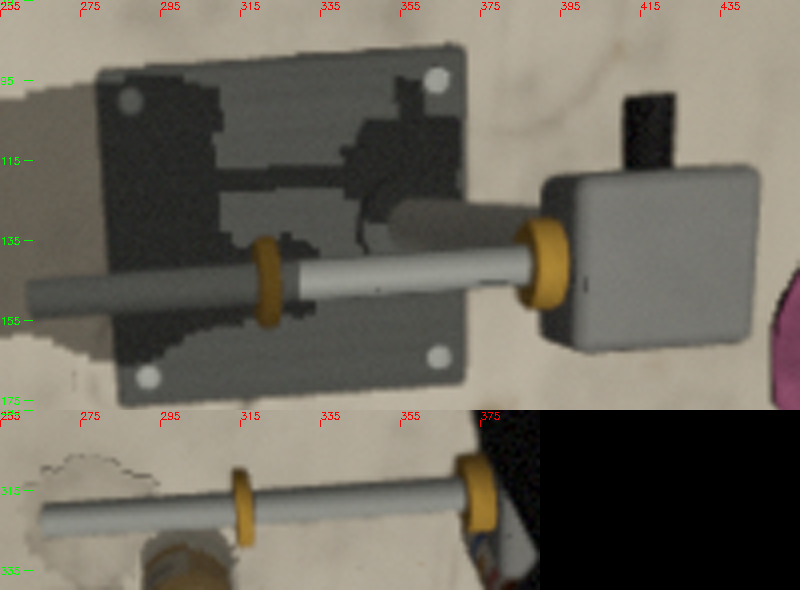

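The crops give, in s2, the pin end at (261.5,150), the collar front at (319.5,145.8) and the base corners. In s1 the pin end is at (265.5,322.5) and the collar front at (313.3,319.3). I'll triangulate from these.

```bash
python3 - <<'E'
from h import *
np.set_printoptions(precision=2,suppress=True)
L=lambda f:np.load(f"pics/{f}.npy",allow_pickle=True)
s1,s2,r1=L("s1"),L("s2"),L("r1")
def tri(*obs):
    A=np.zeros((3,3));b=np.zeros(3)
    for c,uv in obs:
        C,D=ray(c,[uv]);d=D[0]/np.linalg.norm(D[0]);P=np.eye(3)-np.outer(d,d);A+=P;b+=P@C
    return np.linalg.solve(A,b)
print("end",tri((s1,(265.5,322.5)),(s2,(261.5,150))),"collar",tri((s1,(313.3,319.3)),(s2,(319.5,145.8))))
q=onz(s2,[(279.5,92.5),(371.3,86.3),(371.3,170.8),(285,176.5)],12); print(q,q.mean(0))
sc=onz(s2,[(255+131/4,75+101/4),(255+436/4,75+81/4),(255+439/4,75+357/4),(255+148/4,75+377/4)],12);print("screws",sc,sc.mean(0))
e=onz(r1,[(281.5,203),(282,240),(282.5,270),(282.8,314)],224); print("bar",e)
print("px at 1mm", proj(r1,[e[0],e[0]+[0,1,0]]))
im=cv2.imread("pics/r1.png"); h=cv2.cvtColor(im,cv2.COLOR_BGR2HSV); 
print(h[196:212,281,2], h[308:324,282])
# rack base corners
m=((h[...,0]>8)&(h[...,0]<22)&(h[...,1]>90)&(h[...,2]>110)).astype(np.uint8); m[:150]=0;m[275:]=0;m[:,:245]=0;m[:,315:]=0
c=cv2.minAreaRect(np.vstack(cv2.findContours(m,0,2)[0])); print(c,onz(r1,cv2.boxPoints(c),10))
E
```

```text
end [524.68 178.52 217.23] collar [569.84 181.96 217.09]
[[537.1  238.91  12.  ]
 [664.1  248.24  12.  ]
 [672.89 130.36  12.  ]
 [545.42 121.2   12.  ]] [604.88 184.67  12.  ]
screws [[548.6  228.67  12.  ]
 [654.69 236.26  12.  ]
 [662.43 139.97  12.  ]
 [555.63 132.    12.  ]] [605.34 184.22  12.  ]
bar [[ 566.46 -158.68  224.  ]
 [ 567.11 -198.43  224.  ]
 [ 567.77 -232.89  224.  ]
 [ 568.33 -287.72  224.  ]]
px at 1mm [[281.5  203.  ]
 [281.5  202.04]]
[ 94  94  94  95  92  92 101 139 172 177 176 177 177 178 177 175] [[  2 225 163]
 [  2 211 164]
 [  2 216 163]
 [  2 225 162]
 [  1 217 162]
 [  2 221 157]
 [  0 198 103]
 [  8 137  41]
 [  5  61  25]
 [135  32  16]
 [170  33  23]
 [167  62  29]
 [165  57  27]
 [  0  39  26]
 [161  70  29]
 [ 15  20  26]]
((282.6236877441406, 205.07012939453125), (99.55574798583984, 59.079986572265625), 88.60282135009766) [[ 517.16 -135.42   10.  ]
 [ 614.65 -132.72   10.  ]
 [ 624.23 -310.85   10.  ]
 [ 517.47 -314.07   10.  ]]
```

```bash
python3 - <<'E'
from h import *
np.set_printoptions(precision=2,suppress=True)
o=down(0.018)
manip.move_pose([567.6,-237.5,300],o); manip.command_gripper(40,60)
manip.servo_line([567.6,-237.5,216],o,120)
f0=np.array(manip.current_ft_force()); print("pre",f0,manip.current_eef_pos())
manip.command_gripper(5,60); print(manip.current_gripper_width(),manip.current_gripper_force(),manip.current_ft_force(),manip.current_moment())
p=np.array(manip.current_eef_pos()); print(p)
manip.servo_line(p+[0,0,50],None,80); manip.dwell(.3)
print(manip.current_ft_force(),manip.current_moment(),manip.current_gripper_width())
manip.servo_line(p+[0,0,104],None,150)
shot("wrist","g1"); shot("scene","g1s"); print(manip.current_t())
a=cv2.imread("pics/g1.png");b=cv2.imread("pics/g1s.png")
cv2.imwrite("pics/m2.png",np.hstack([a[140:420,180:580][:, :400],b[60:340,160:560]]))
E
```

```text
pre [-0.29 -0.36  0.  ] [ 568.06 -237.97  216.58]
8.78114339244399 59.88744020462036 [-1.48  0.96  4.62] [0.1  0.3  0.01]
[ 567.92 -237.83  216.96]
[-0.27  0.2  -1.64] [-0.01  0.03 -0.01] 8.764175386085636
8.6417
```

View pics/m2.png

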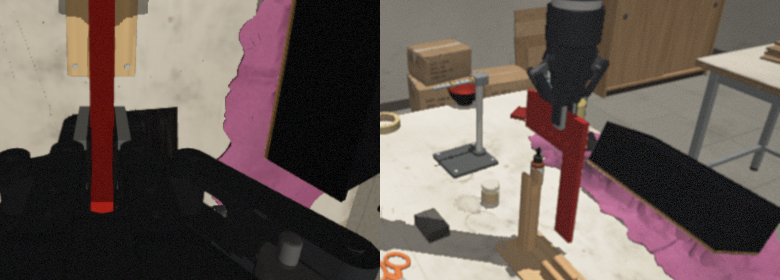

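The left crop shows the bar held between the fingers, and the right crop shows it lifted clear of the rack and upright. Next I'll measure the bar's +y end in the tool frame.

```bash
python3 - <<'E'
from h import *
np.set_printoptions(precision=2,suppress=True)
im=cv2.imread("pics/g1.png"); h=cv2.cvtColor(im,cv2.COLOR_BGR2HSV); c=np.load("pics/g1.npy",allow_pickle=True)
red=((h[...,0]<8)|(h[...,0]>172))&(h[...,1]>140)&(h[...,2]>50)
for r in list(range(60,200,4))+list(range(330,360,3)):
    xs=np.where(red[r,255:310])[0]+255
    if len(xs): print(r,xs.min(),xs.max(),int(np.median(h[r,xs,2])),end=" | ")
p=np.array(manip.current_eef_pos()); Rt=Ro.from_rotvec(manip.current_orientation()).as_matrix()
print(p, manip.current_orientation())
# predicted rows for y=+70 end (top z+7, bottom z-57) with grip at -20
for y in (90,-50):
  for z in (-7.5,56.5): print(y,z,proj(c,p+Rt@np.array([y,0,z])))
E
```

```text
60 268 295 169 | 64 268 295 170 | 68 268 294 169 | 72 268 294 170 | 76 268 294 169 | 80 268 294 168 | 84 268 294 96 | 88 268 294 96 | 92 268 294 94 | 96 268 294 94 | 100 268 294 95 | 104 268 295 96 | 108 268 294 96 | 112 269 294 95 | 116 268 294 95 | 120 269 294 94 | 124 268 294 95 | 128 269 294 95 | 132 269 294 95 | 136 269 294 95 | 140 269 294 94 | 144 269 294 94 | 148 269 294 93 | 152 269 294 93 | 156 269 294 94 | 160 269 294 94 | 164 269 294 94 | 168 270 293 93 | 172 269 293 94 | 176 269 293 94 | 180 269 293 94 | 184 270 293 95 | 188 270 293 95 | 192 270 293 95 | 196 270 293 96 | 330 271 292 89 | 333 271 292 89 | 336 271 293 88 | 339 271 293 88 | 342 270 293 146 | 345 270 293 160 | 348 270 293 160 | 351 271 292 149 | [ 567.07 -237.15  319.59] [-2.2  -2.24  0.  ]
90 -7.5 [[278.96  57.63]]
90 56.5 [[279.65  80.28]]
-50 -7.5 [[279.73 378.35]]
-50 56.5 [[280.06 303.22]]
```

```bash
python3 - <<'E'
from h import *
np.set_printoptions(precision=2,suppress=True)
im=cv2.imread("pics/g1.png"); c=np.load("pics/g1.npy",allow_pickle=True)
print(im[36:64,281,2], im[36:64,281,1])
p=np.array(manip.current_eef_pos()); Rt=Ro.from_rotvec(manip.current_orientation()).as_matrix()
for r in range(40,64,4):
    C,D=ray(c,[(281.3,r)]); d=Rt.T@D[0]; C=Rt.T@(C-p); print(r,(C+d*((-7.5-C[2])/d[2])))
E
```

```text
[182 181 182 182 183 183 184 184 183 184 183 185 185 186 188 186 185 187
 187 186 186 179 170 168 168 168 168 170] [173 173 173 174 175 175 176 176 175 176 175 177 178 179 180 178 177 179
 179 177 169 132  59  31  32  29  28  36]
40 [95.76  0.83 -7.5 ]
44 [94.46  0.83 -7.5 ]
48 [93.16  0.83 -7.5 ]
52 [91.85  0.83 -7.5 ]
56 [90.54  0.82 -7.5 ]
60 [89.22  0.82 -7.5 ]
```

```bash
cat >> h.py <<'E'
YAW=0.072; U=np.array([np.cos(YAW),np.sin(YAW),0]); V=np.array([-U[1],U[0],0]); O=np.array([600.1,184.2,0]); HZ=39.0
def tcp(sx,sy,hz): return O+sx*U+sy*V+[0,0,hz+HZ]   # TCP with bracket middle at stand (sx,sy), hole height hz
def where():
    p=np.array(manip.current_eef_pos()); d=p-O; return np.array([d@U,d@V,p[2]-HZ])
def ft(n=8):
    a=[]
    for _ in range(n): a.append(manip.current_ft_force()); manip.dwell(.01)
    f=np.mean(a,0); return np.array([f@U,f@V,f[2]])
E
python3 - <<'E'
from h import *
np.set_printoptions(precision=2,suppress=True)
o=down(YAW)
manip.move_pose(tcp(-125,0,280),o); print(manip.current_t())
manip.servo_line(tcp(-125,0,217.2),o,120)
manip.servo_line(tcp(-95,0,217.2),o,80); manip.dwell(.3)
f0=ft(20); np.save("f0.npy",f0); print("f0",f0,where(),manip.current_moment(),manip.current_t())
for sx in range(-86,-68,3):
    manip.servo_line(tcp(sx,0,217.2),o,40); manip.dwell(.1); f=ft()-f0; print(sx,f,where())
    if abs(f).max()>4: break
print(manip.current_t()); shot("wrist","i1"); shot("scene","i1s"); shot("top","i1t")
E
```

```text
10.2
f0 [-0.08 -0.03 -1.73] [-95.17   0.03 217.22] [ 0.09 -0.03 -0.01] 11.8667
-86 [-0.01  0.21 -0.55] [-86.16  -0.08 217.12]
-83 [ 0.05  0.12 -0.19] [-83.1   -0.   217.17]
-80 [-0.4   0.32 -0.57] [-80.09  -0.01 217.17]
-77 [-1.63  0.08 -0.45] [-77.35  -0.01 217.06]
-74 [-2.37  0.03 -0.14] [-74.39  -0.03 217.04]
-71 [-3.61  0.29  0.08] [-71.4    0.01 217.04]
14.4917
```

```bash
python3 - <<'E'
from h import *
np.set_printoptions(precision=2,suppress=True)
o=down(YAW); f0=np.load("f0.npy"); hit=None
pts=[(0,1.5),(0,3),(1.5,2.5),(2.5,1),(2.5,-1),(1.5,-2.5),(0,-1.5),(0,-3),(-1.5,-2.5),(-2.5,-1),(-2.5,1),(-1.5,2.5),(-1.5,4.5),(0,5),(1.5,4.5)]
manip.servo_line(tcp(-74,0,217.2),o,40)
for y,z in pts:
    manip.servo_line(tcp(-74,y,217.2+z),o,25); manip.dwell(.06); f=ft(6)-f0; print(y,z,f,where()[1:])
    if f[0]>-1.0: hit=(y,z);break
    if abs(f).max()>7: break
print(hit,manip.current_t())
E
```

```text
0 1.5 [-2.54 -0.02 -1.05] [ -0.08 218.76]
0 3 [-2.03 -0.36 -0.95] [ -0.06 220.29]
1.5 2.5 [-3.   -1.58  0.07] [  1.13 219.83]
2.5 1 [-3.18 -0.91  0.33] [  2.6  218.18]
2.5 -1 [-2.58 -0.12  0.14] [  2.89 216.16]
1.5 -2.5 [-2.56  1.14  0.24] [  2.   214.65]
0 -1.5 [-2.97  1.28 -0.89] [  0.07 215.66]
0 -3 [-2.63  0.48  0.67] [ -0.27 214.24]
-1.5 -2.5 [-2.81  1.    0.03] [ -1.51 214.66]
-2.5 -1 [-2.72  1.04 -0.77] [ -2.72 216.18]
-2.5 1 [-2.77  0.11 -1.02] [ -2.87 218.26]
-1.5 2.5 [-2.74 -1.32 -0.9 ] [ -1.88 219.77]
-1.5 4.5 [-2.58 -0.99 -0.14] [ -1.48 221.82]
0 5 [-2.43 -1.22 -0.36] [ -0.05 222.29]
1.5 4.5 [-2.64 -1.26 -0.08] [  1.61 221.75]
None 20.2667
```

```bash
python3 - <<'E'
from h import *
c,a=shot("wrist","i2"); c2,b=shot("scene","i2s"); c3,t=shot("top","i2t")
print(proj(c2,O-75*U+[0,0,217]),proj(c3,O-75*U+[0,0,217]),proj(c,O-75*U+[0,0,217]),where())
x,y=proj(c2,O-75*U+[0,0,217])[0].astype(int)
s=cv2.resize(b[y-70:y+70,x-60:x+80],(400,400),interpolation=cv2.INTER_CUBIC)
w=cv2.resize(a,(400,300))
x,y=proj(c3,O-75*U+[0,0,217])[0].astype(int)
t=cv2.resize(t[y-50:y+50,x-70:x+63],(399,300)); t=np.pad(t,((0,0),(0,1),(0,0)))
cv2.imwrite("pics/m3.png",np.hstack([np.vstack([w,t]),np.pad(s,((0,200),(0,0),(0,0)))])[:,:,::-1])
E
```

```text
[[213.16213229 148.47350756]] [[183.51132215 234.10367808]] [[279.28416961 245.50202131]] [-73.98727599   1.57777372 221.71954192]
```

View pics/m3.png

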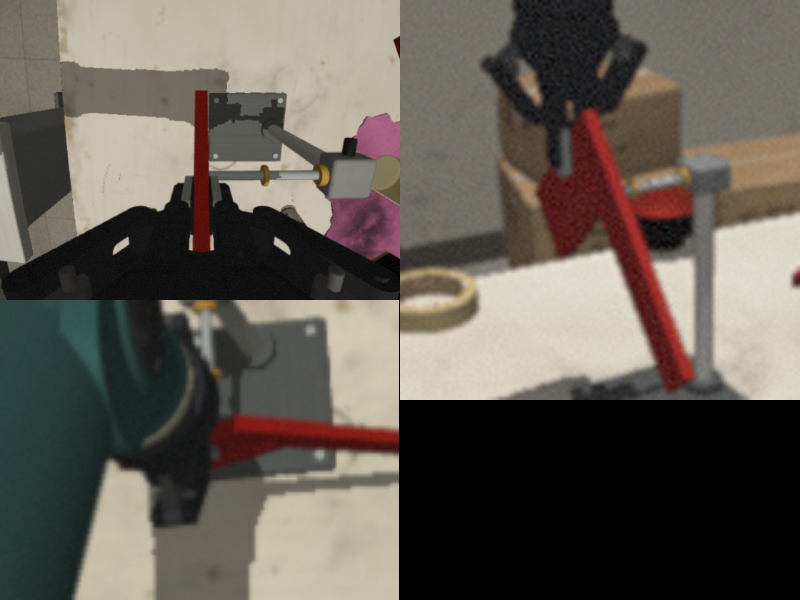

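The bracket has turned in the grip: in the scene crop the leg leans toward -y and, in the wrist view, the bar's +y end is now at about row 127 instead of 57. I'll work out the angle and when it happened.

```bash
cat >> h.py <<'E'
def tilt(f,verbose=True):
    """In-hand angle (rad, +: +y end down) from the bar's +y top corner in wrist picture f"""
    im=cv2.imread(f"pics/{f}.png"); h=cv2.cvtColor(im,cv2.COLOR_BGR2HSV); c=np.load(f"pics/{f}.npy",allow_pickle=True)
    red=((h[...,0]<8)|(h[...,0]>172))&(h[...,1]>140)&(h[...,2]>50)
    cols=red[:, 274:290].sum(1)>8
    r=300
    while r>0 and cols[r]: r-=1
    w=np.where(red[r+6,230:330])[0]
    K,d,C,R=c; He=viewer.camera_info("wrist")["hand_eye"]
    best=min(np.linspace(-.2,.6,801),key=lambda t:abs(projt(c,He,(90.1*np.cos(t)+7.5*np.sin(t),0,90.1*np.sin(t)-7.5*np.cos(t)))[1]-(r+.8)))
    if verbose: print(f,"row",r,"width",len(w),"tilt",best)
    return best
def projt(c,He,X):
    q=He[:3,:3].T@(np.array(X)-He[:3,3]); return cv2.projectPoints(q.reshape(1,3),np.zeros(3),np.zeros(3),c[0],c[1])[0].ravel()
E
python3 - <<'E'
from h import *
for f in ("g1","i1","i2"): tilt(f)
print(manip.current_moment(),manip.current_gripper_width(),manip.current_gripper_force())
def lean(f):
    im=cv2.imread(f"pics/{f}.png"); h=cv2.cvtColor(im,cv2.COLOR_BGR2HSV)
    return im
im=np.hstack([cv2.imread("pics/i1.png")[60:380,200:420],cv2.imread("pics/i2.png")[60:380,200:420],cv2.imread("pics/i1s.png")[70:390,130:350]])
cv2.imwrite("pics/m4.png",im)
E
```

```text
g1 row 57 width 28 tilt -0.01200000000000001
i1 row 126 width 18 tilt 0.6
i2 row 126 width 17 tilt 0.6
[-0.30224063  0.64490002 -0.00334464] 8.802635352888167 60.723121762275696
```

View pics/m4.png

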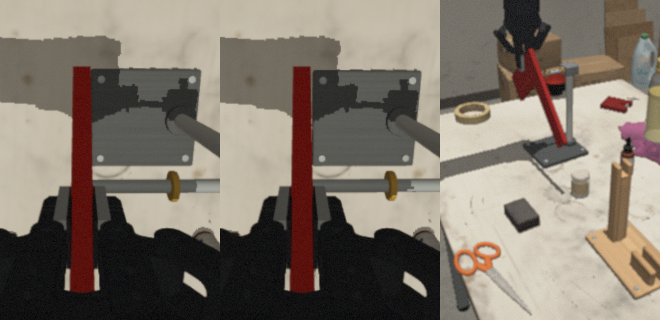

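It swung about 35° in the grip during the quick carry, because 60 N was too little to resist it. I'll back off slowly, then loosen to 20 N so gravity levels it, and measure what angle is left.

```bash
sed -i 's/np.linspace(-.2,.6,801)/np.linspace(-.4,1,1401)/' h.py; python3 - <<'E'
from h import *
np.set_printoptions(precision=2,suppress=True)
o=down(YAW)
manip.servo_line(tcp(-115,0,221),o,80); manip.servo_line(tcp(-125,0,265),o,80)
manip.dwell(.1); shot("wrist","t0"); tilt("t0")
manip.command_gripper(5,20); manip.dwell(.4); shot("wrist","t1"); tilt("t1"); print(manip.current_gripper_width(),manip.current_gripper_force())
Rb=Ro.from_rotvec(o)
for a in (.15,.3):   # rotate about stand +x by -a lowers +y side
    q=(Ro.from_rotvec(-a*U)*Rb).as_rotvec(); print(a,manip.inverse_kinematics(tcp(-125,0,265),q))
print(manip.current_qpos(),manip.current_t())
E
```

```text
t0 row 126 width 18 tilt 0.846
t1 row 126 width 18 tilt 0.846
8.965150585359627 60.70130109786987
0.15 [-1.03  0.32  0.65  2.03 -0.06  0.9  -0.29]
0.3 [-1.11  0.37  0.68  2.01  0.06  0.95 -0.42]
[-0.92  0.28  0.6   2.06 -0.21  0.86 -0.13] 22.6167
```

```bash
python3 - <<'E'
from h import *
np.set_printoptions(precision=2,suppress=True)
He=viewer.camera_info("wrist")["hand_eye"]; c=cam("wrist")
for t in (.5,.6,.7,.85): 
    P=lambda x,y,z: projt(c,He,(x*np.cos(t)-z*np.sin(t),y,x*np.sin(t)+z*np.cos(t)))
    print(t,P(90,-5,-7.5),P(90,5,-7.5))
manip.command_gripper(3,20); manip.dwell(.4); shot("wrist","t2"); tilt("t2"); shot("scene","t2s"); print(manip.current_gripper_width(),manip.current_gripper_force(),manip.current_t())
h=cv2.cvtColor(cv2.imread("pics/t2s.png"),cv2.COLOR_BGR2HSV)
# right border of the leg in the scene picture
c=cam("scene"); L=where(); 
a=proj(c,O-125*U+[0,0,265]).ravel(); print(a)
red=((h[...,0]<8)|(h[...,0]>172))&(h[...,1]>120)&(h[...,2]>40)
for r in range(int(a[1])-20,int(a[1])+100,8):
    xs=np.where(red[r,150:275])[0]+150
    print(r,xs.min() if len(xs) else None,xs.max() if len(xs) else None,end=" | ")
E
```

```text
0.5 [270.83  91.95] [291.16  91.95]
0.6 [271.42 101.54] [290.64 101.53]
0.7 [271.93 111.6 ] [290.19 111.6 ]
0.85 [272.58 127.36] [289.62 127.36]
t2 row 126 width 17 tilt 0.846
8.987756662425268 60.70113658905029 23.3333
[190.96 131.98]
111 190 201 | 119 191 204 | 127 182 208 | 135 181 210 | 143 184 249 | 151 187 254 | 159 208 220 | 167 212 221 | 175 215 224 | 183 218 227 | 191 221 230 | 199 224 229 | 207 None None | 215 None None | 223 None None |
```

The gripper doesn't reduce its force, so I'll straighten the bracket by pushing the leg's -y edge gently against the fixed rack post until they're flush.

```bash
python3 - <<'E'
from h import *
np.set_printoptions(precision=2,suppress=True)
o=down(0.018)
p=np.array(manip.current_eef_pos())
manip.servo_line([556.5,75,300],o,110); manip.servo_line([556.5,50,290],o,100); manip.dwell(.2)
f0=np.mean([manip.current_ft_force() for _ in range(5)],0); print(f0,manip.current_t())
for i,y in enumerate((25,0,-25,-50,-70,-85,-92,-97)):
    manip.servo_line([556.5,y,290],o,70); f=np.array(manip.current_ft_force())-f0
    shot("wrist",f"p{i}"); print(y,f,end=" "); t=tilt(f"p{i}")
    if abs(f).max()>15 or t<.1: break
print(manip.current_t(),manip.current_eef_pos())
E
```

```text
[-0.22  0.61 -2.11] 25.275
25 [0.57 1.28 1.26] p0 row 126 width 17 tilt 0.846
0 [ 0.42 12.63  9.84] p1 row 118 width 18 tilt 0.7699999999999999
-25 [-3.35 45.54 37.38] p2 row 117 width 19 tilt 0.7599999999999999
26.95 [563.14   2.44 296.53]
```

```bash
python3 - <<'E'
from h import *
np.set_printoptions(precision=2,suppress=True)
o=down(0.018)
manip.servo_line([556.5,50,290],o,120); manip.servo_line([556.5,50,268],o,100); manip.dwell(.15)
shot("wrist","q"); t0=tilt("q"); f0=np.mean([manip.current_ft_force() for _ in range(5)],0); print(manip.current_t(),manip.current_gripper_width())
zc=268-213*np.cos(t0+.237); t=t0
for i in range(14):
    ta=max(t0-.08*i,-.02)
    manip.servo_line([556.5,-160+213*np.sin(ta+.237),zc+213*np.cos(ta+.237)],o,70)
    f=np.array(manip.current_ft_force())-f0; shot("wrist",f"q{i}"); print(round(ta,2),f,end=" "); t=tilt(f"q{i}")
    if abs(f).max()>14 or t<.03: break
print(manip.current_t(),manip.current_eef_pos())
E
```

```text
q row 118 width 17 tilt 0.7699999999999999
28.2917 8.976257383564594
0.77 [-0.55 -0.15 -1.  ] q0 row 119 width 17 tilt 0.7799999999999999
0.69 [-0.86  2.6   0.81] q1 row 113 width 18 tilt 0.7220000000000001
0.61 [-0.72  3.2   1.25] q2 row 104 width 19 tilt 0.634
0.53 [-0.57  1.32  0.74] q3 row 96 width 20 tilt 0.553
0.45 [-0.39  0.41  0.04] q4 row 89 width 20 tilt 0.478
0.37 [-0.67 -0.04  0.31] q5 row 81 width 21 tilt 0.388
0.29 [ 0.28  1.18 -0.12] q6 row 75 width 22 tilt 0.31399999999999995
0.21 [0.65 1.24 0.4 ] q7 row 68 width 23 tilt 0.21799999999999997
0.13 [ 0.97  1.29 -1.34] q8 row 63 width 25 tilt 0.136
0.05 [-0.26  1.1  -0.26] q9 row 58 width 26 tilt 0.020999999999999963
32.8917 [ 556.57 -100.61  358.74]
```

```bash
cat >> h.py <<'E'
def endrow(f):
    g=cv2.imread(f"pics/{f}.png")[:,277:287].astype(float); s=(g[...,2]-g[...,1]).mean(1)  # redness
    t0=tilt(f,False); im=s[20:140]; r=next(k for k in range(len(im)) if im[k:k+4].min()>60)
    return 20+r-1+(60-im[r-1])/(im[r]-im[r-1])
E
python3 - <<'E'
from h import *
np.set_printoptions(precision=2,suppress=True)
o=down(0.018); print("ref",endrow("g1"),endrow("q8"),endrow("q9"))
p=np.array(manip.current_eef_pos())
for i,dy in enumerate((-6,-12,-18)):
    manip.servo_line([556.5,p[1]+dy,p[2]+1.0],o,60); shot("wrist",f"u{i}"); e=endrow(f"u{i}"); print(dy,e,manip.current_ft_force())
    if e<endrow("g1")+.25: break
manip.command_gripper(3,120); print(manip.current_gripper_force(),manip.current_gripper_width())
manip.servo_line([556.5,-60,350],o,80); manip.dwell(.1)
shot("wrist","v"); shot("scene","vs"); print(endrow("v"),manip.current_eef_pos(),manip.current_t())
cv2.imwrite("pics/m5.png",cv2.resize(cv2.imread("pics/vs.png")[60:340,140:420],(600,600)))
E
```

```text
ref 57.186646433990894 63.02 58.15680473372781
-6 56.81041666666667 [-0.41  2.26 -0.79]
118.32903385162354 8.098988658196651
57.14798206278027 [556.49 -60.8  350.2 ] 34.3667
```

View pics/m5.png

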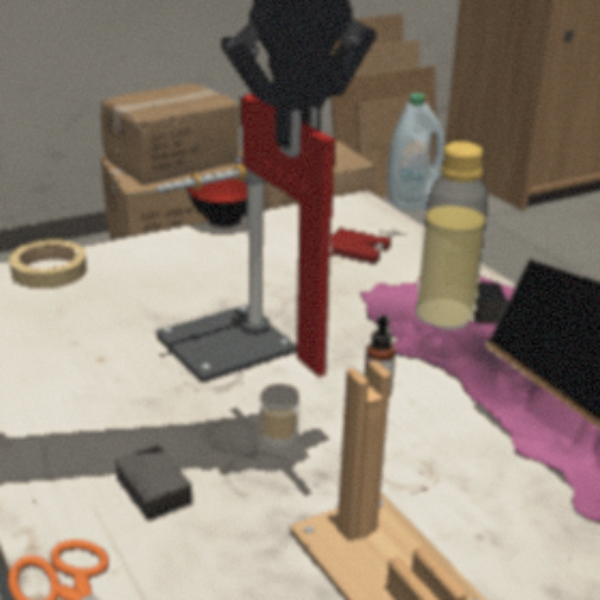

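The bracket is level again and gripped at 120 N. Now I'll carry it slowly to the pin and try the fit.

```bash
cat > ins.py <<'E'
from h import *
np.set_printoptions(precision=2,suppress=True)
o=down(YAW)
manip.servo_line(tcp(-125,0,270),o,90); manip.servo_line(tcp(-95,0,217.2),o,70); manip.dwell(.25)
shot("wrist","w"); print("row",endrow("w"))
f0=ft(15); np.save("f0.npy",f0); print("f0",f0,where(),manip.current_t())
blocked=False
manip.servo_line(tcp(-82,0,217.2),o,60)
for sx in (-78,-74,-70,-66):
    manip.servo_line(tcp(sx,0,217.2),o,50); manip.dwell(.05); f=ft(6)-f0; print(sx,f,where())
    if f[0]<-1.6: blocked=True; break
if blocked:
    for y,z in [(0,1.5),(0,3),(1.5,2.5),(2.5,1),(2.5,-1),(1.5,-2.5),(0,-1.5),(0,-3),(-1.5,-2.5),(-2.5,-1),(-2.5,1),(-1.5,2.5)]:
        manip.servo_line(tcp(-74,y,217.2+z),o,25); manip.dwell(.05); f=ft(5)-f0; print(y,z,f,where()[1:])
        if f[0]>-.9: print("in"); break
shot("wrist","x"); print(endrow("x"),manip.current_t())
E
python3 ins.py
```

```text
row 57.1865671641791
f0 [-0.14 -0.17 -2.05] [-95.02   0.07 217.35] 38.7583
-78 [ 0.28  0.52 -0.06] [-78.14  -0.02 217.15]
-74 [ 0.38  0.35 -0.03] [-73.98   0.   217.21]
-70 [0.04 0.68 0.38] [-70.    -0.03 217.16]
-66 [ 0.26  0.34 -0.14] [-65.99  -0.02 217.16]
57.18468468468468 40.575
```

It went straight in. Now I'll slide to the collar, lower until the pin takes the weight, and release gently.

```bash
python3 - <<'E'
from h import *
np.set_printoptions(precision=2,suppress=True)
o=down(YAW); f0=np.load("f0.npy")
manip.servo_line(tcp(-50,0,217.2),o,60); f=ft(5)-f0; print(-50,f)
manip.servo_line(tcp(-38,0,217.2),o,50); f=ft(5)-f0; print(-38,f)
for sx in np.arange(-36,-28,1.):
    manip.servo_line(tcp(sx,0,217.2),o,30); manip.dwell(.05); f=ft(6)-f0; print(sx,f,where())
    if f[0]<-1.2 or abs(f).max()>5: break
for dz in np.arange(.5,6,.5):
    manip.servo_line(tcp(sx,0,217.2-dz),o,20); manip.dwell(.05); f=ft(6)-f0; print("down",dz,f,where())
    if f[2]>1.8: break
shot("wrist","y"); shot("scene","ys"); print(endrow("y"),manip.current_t())
a=cv2.imread("pics/y.png")[100:400,150:550]; b=cv2.imread("pics/ys.png")[80:230,150:350]
cv2.imwrite("pics/m6.png",np.hstack([a,cv2.resize(b,(400,300))]))
E
```

```text
-50 [-0.39  0.05  0.02]
-38 [-0.02  0.52  0.04]
-36.0 [0.39 0.22 0.3 ] [-36.12  -0.   217.18]
-35.0 [-0.06  0.23 -0.43] [-35.13   0.01 217.17]
-34.0 [-0.61  0.23  0.14] [-34.12   0.   217.16]
-33.0 [-0.9   0.05  0.18] [-33.19  -0.01 217.12]
-32.0 [-1.29  0.31 -0.01] [-32.17  -0.01 217.12]
down 0.5 [-1.21  0.8   0.18] [-32.1    0.17 216.62]
down 1.0 [-1.57  0.85  1.92] [-31.84   0.18 216.4 ]
57.182748538011694 44.0167
```

View pics/m6.png

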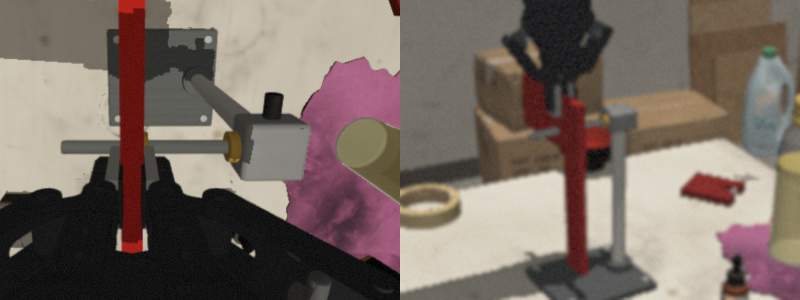

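The pin passes through the hole and the bracket sits against the collar, with the pin carrying its weight. I'll ease the push to about 0.5 N and open in small steps.

```bash
python3 - <<'E'
from h import *
np.set_printoptions(precision=2,suppress=True)
o=down(YAW); f0=np.load("f0.npy")
p=tcp(-33.8,0,216.2)
manip.servo_line(p,o,20); manip.dwell(.2); print(ft(10)-f0,where())
for w in (9.5,11,13,18,26): manip.command_gripper(w,20); manip.dwell(.15)
print(manip.current_gripper_width(),manip.current_t(),manip.current_ft_force())
manip.servo_line(p+[0,0,25],o,40); manip.servo_line(p+[0,0,75],o,90); manip.dwell(.3)
shot("wrist","z1"); manip.dwell(.7); shot("wrist","z2"); shot("scene","z2s"); shot("top","z2t")
d=np.abs(cv2.imread("pics/z1.png").astype(int)-cv2.imread("pics/z2.png")); print("moving px",(d.max(2)>40).sum(),manip.current_t())
a=cv2.imread("pics/z2.png")[60:360,150:550]; b=cv2.imread("pics/z2s.png")[80:230,150:350]; 
cv2.imwrite("pics/m7.png",np.vstack([np.hstack([a,cv2.resize(b,(400,300))]),np.pad(cv2.resize(cv2.imread("pics/z2t.png")[150:270,130:290],(400,300)),((0,0),(0,400),(0,0)))]))
E
```

```text
[-0.77  1.34  2.36] [-33.56   0.11 216.36]
26.02967122974506 46.425 [0.5  0.15 0.43]
moving px 830 49.1083
```

View pics/m7.png

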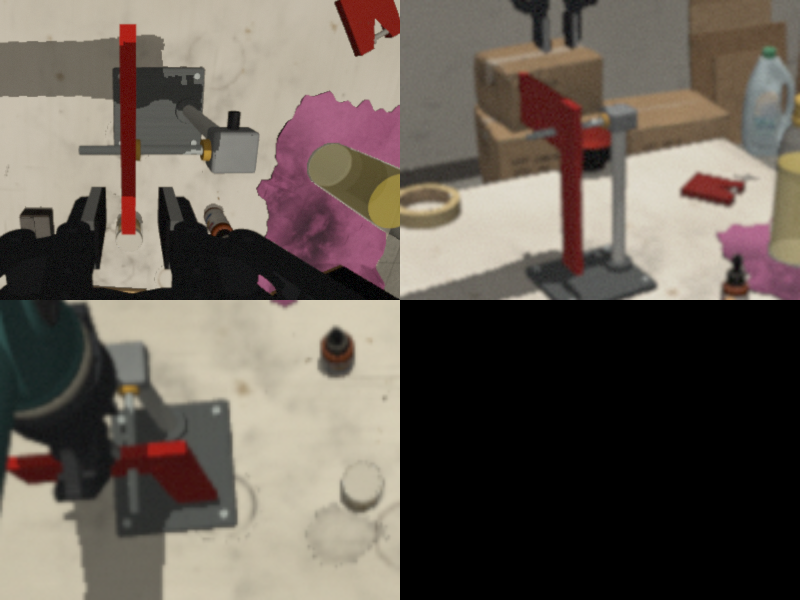

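```bash
python3 - <<'E'
from h import *
np.set_printoptions(precision=2,suppress=True)
shot("wrist","k1"); manip.dwell(.6); c,_=shot("wrist","k2"); shot("scene","k2s")
i1,i2=[cv2.imread(f"pics/{f}.png").astype(int) for f in("k1","k2")]
d=np.abs(i1-i2).max(2)>40; print("moving",d.sum(), d[60:300,255:300].sum(), endrow("k1"),endrow("k2"))
h=cv2.cvtColor(i2.astype(np.uint8),cv2.COLOR_BGR2HSV); red=((h[...,0]<8)|(h[...,0]>172))&(h[...,1]>140)&(h[...,2]>50)
def sx(uv,z): 
    q=onz(c,uv,z)-O; return np.c_[q@U,q@V]
for r in (95,130,170,190,230,270,285):
    xs=np.where(red[r,250:310])[0]+250; print(r,xs.min(),xs.max()+1,len(xs),sx([(xs.min(),r),(xs.max()+1,r)],261).ravel())
rows=np.where(red[:,279])[0]; rows=rows[(rows>60)&(rows<320)]; print("ends",rows.min(),rows.max(),sx([(279,rows.min()),(279,rows.max()+1)],261))
print(h[205:214,280:300,0][4]); print(h[209,280:300,2])
print("collar",sx([(x,209) for x in (285,288,291)],226))
# leg lean in scene
hs=cv2.cvtColor(cv2.imread("pics/k2s.png"),cv2.COLOR_BGR2HSV); rs=((hs[...,0]<8)|(hs[...,0]>172))&(hs[...,1]>120)&(hs[...,2]>40)
cs=cam("scene"); B=O-35*U+V*(-50)
for hz in (60,180):
    uv=proj(cs,B+[0,0,hz])[0]; r=int(round(uv[1])); xs=np.where(rs[r,215:255])[0]+215; print("leg -y edge pred",uv,"red",xs.min(),xs.max())
print(manip.current_t())
E
```

```text
moving 105 0 83.63711001642037 83.63711001642037
95 270 286 16 [-40.36  83.64 -30.87  83.64]
130 270 286 16 [-40.54  63.34 -30.8   63.34]
170 271 286 15 [-40.15  38.82 -30.72  38.82]
190 271 286 15 [-40.27  25.95 -30.67  25.95]
230 272 285 13 [-39.87  -1.21 -31.24  -1.21]
270 272 285 13 [-40.14 -30.58 -31.15 -30.58]
285 271 286 15 [-40.95 -42.25 -30.41 -42.25]
ends 84 293 [[-35.01  89.83]
 [-35.35 -49.45]]
[ 1  0  2  0  2  8 16 20 20 20 18 27 42 30 30 30 42 38 30 30]
[ 91  93  94  91  92  93 101 103 102 101  92  89  88  92  89  91  93  90
  86  88]
collar [[-30.88   3.24]
 [-28.58   3.24]
 [-26.27   3.24]]
leg -y edge pred [240.77 213.69] red 235 241
leg -y edge pred [239.83 167.71] red 231 239
49.8583
```

It is still and level, with the plate face against the collar and the robot clear.

```bash
python3 -c "
from workcell import manip
print(manip.job_done())"
```

```text
the job is handed in; nothing more can be done
None
```

The bracket hangs level and still by hole c, against the collar, and I handed the job in at about 50 s with the robot clear. It swung in the grip during the first carry, so I straightened it against the rack post, where one push briefly read about 45 N sideways and 37 N up at the wrist; the largest push I read on the stand was about 3.6 N.

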